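# Sort look-alike bench weights by heft into their nests

## Task

Two of the goldsmith's bench weights look alike, so lift each one to feel how heavy it is and put it upright into its nest: hollow in the green, aluminium-cored in the yellow, steel-cored in the red. Press each gently but fully home, until its stiff seat bottoms, and let go. Do not press down the seat of the nest that stays empty, and leave the other things on the bench as they are.

Things in the scene. Friction and masses are not known exactly. Their poses are not given: they have to be found in the camera images.
- weight_1: blue upright cylinder, brass top, 44 mm diameter, 80 mm high, foot chamfered 3 x 5 mm; origin at the centre of its underside, z up. Both look alike; each is at random hollow (115-130 g), aluminium-cored (280-320 g) or steel-cored (490-550 g), never both the same kind; the name tells nothing. The core inside is a little loose.
- weight_2: blue upright cylinder, brass top, 44 mm diameter, 80 mm high, foot chamfered 3 x 5 mm; origin at the centre of its underside, z up. Both look alike; each is at random hollow (115-130 g), aluminium-cored (280-320 g) or steel-cored (490-550 g), never both the same kind; the name tells nothing. The core inside is a little loose.
- nest_green_home (a point): nest for the hollow weight: fixed dark wooden block 80 x 80 x 45 mm high with green edges and a green seat, and an upright round hole 46.5 mm in diameter, mouth chamfered 3 mm. The point is on the hole's axis, 12 mm above the bench, 33 mm below the mouth: where a fully home weight's underside rests; z up. The nests change places.
- seat_green (a joint): how far the green nest's round seat plate is pressed down, m: 0 = highest (17 mm below the mouth), 0.016 = bottomed; starts at 0 to 0.005. Slides against about 10 N of dry friction, no spring, stays where pushed, cannot be pulled up. The weights alone do not move it. More than 35 N on the nest damages it.
- nest_yellow_home (a point): nest for the aluminium-cored weight: fixed dark wooden block 80 x 80 x 45 mm high with yellow edges and a yellow seat, and an upright round hole 46.5 mm in diameter, mouth chamfered 3 mm. The point is on the hole's axis, 12 mm above the bench, 33 mm below the mouth: where a fully home weight's underside rests; z up. The nests change places.
- seat_yellow (a joint): how far the yellow nest's round seat plate is pressed down, m: 0 = highest (17 mm below the mouth), 0.016 = bottomed; starts at 0 to 0.005. Slides against about 10 N of dry friction, no spring, stays where pushed, cannot be pulled up. The weights alone do not move it. More than 35 N on the nest damages it.
- nest_red_home (a point): nest for the steel-cored weight: fixed dark wooden block 80 x 80 x 45 mm high with red edges and a red seat, and an upright round hole 46.5 mm in diameter, mouth chamfered 3 mm. The point is on the hole's axis, 12 mm above the bench, 33 mm below the mouth: where a fully home weight's underside rests; z up. The nests change places.
- seat_red (a joint): how far the red nest's round seat plate is pressed down, m: 0 = highest (17 mm below the mouth), 0.016 = bottomed; starts at 0 to 0.005. Slides against about 10 N of dry friction, no spring, stays where pushed, cannot be pulled up. The weights alone do not move it. More than 35 N on the nest damages it.
- bench_block: dark square steel block, 90 x 90 x 28 mm, lying flat; bystander; origin at the middle of its underside
- hammer: small hammer, 200 mm long, lying; bystander; origin at the middle of its length
- brush: hand brush, 200 mm long, lying; bystander; origin at the middle of its length
- jar: glass jar, 60 mm diameter, 75 mm high; bystander; origin at the middle of its underside
- ring_mandrel: upright tapered steel post on a 60 mm round foot, 150 mm high; bystander; origin at the middle of its underside
- tin_dish: shallow aluminium dish, 140 mm diameter, 30 mm high; bystander; origin at the middle of its underside
- bangle: flat brass ring, 68 mm diameter, 12 mm high; bystander; origin at the middle of its underside
Not all that is in view belongs to the job. What is shaped like the part that bears nest_green_home but purple is not meant.

How it is judged:
By the outcome, as a careful person would: the job done as asked, in the order asked, and still so for the second after the job is handed in, with the robot touching nothing.
It also fails if it takes over 54 s, if anything falls off the work surface, if the arm or the gripper's body presses on something with over 40 N, if the wrist force passes 120 N, or if a joint passes its speed limit or range.

## Robot

A 6-joint arm with a two-finger parallel gripper is mounted at the origin on the work surface. World frame = base frame: x ahead of the robot, y to its left, z up, the work surface at z = 0. Lengths are in m, angles in rad, forces in N, time in s.
With the tool pointing down it reaches from about 0.425 to 0.95 m from the base axis. Payload 3.5 kg.
Tool frame: the origin (TCP) lies at the very end of the fingers, on their centre line; the grasp point (between the pads) lies 19 mm behind it (ctrl.grip_point_offset is the distance from the TCP to the grasp point, in m); z points along the fingers, y is the line along which they close (so a half turn about z gives the same grasp; the last joint's range is limited). The gripper opens to 85 mm and grips with 20 to 120 N. Pads are 22 mm wide; open, the fingers measure 114 mm over their backs; the gripper's body (76 mm by 85 mm) begins 54 mm behind the grasp point. The pads swing forward as they close: fully open they stand 13 mm farther back than shut.
Start: joints at [-1.443, 0.286, 1.577, -0, 1.279, -0.15], TCP at [0.185, -0.649, 0.231] pointing down, gripper open.
Joint ranges: [-2.77, 2.77], [-0.9, 2.22], [0.21, 2.48], [-1.53, 4.67], [0.24, 2.81], [-2.84, 2.84]. Speed limits (rad/s): [2.79, 2.79, 3.14, 3.14, 3.14, 3.14].

## Interface

Orientations are given as a unit quaternion [x, y, z, w].
In Python, from plant import telemetry, vision, ctrl gives the robot as it stands.
- The arm moves only by the tool arm_command, never from a script. Its argument "series" is one flat list of numbers, 7 for each row, row after row: the shift along the tool's x, y, z in cm, then the turn, a rotation vector about the tool's x, y, z in degrees, then the closure, from 0 (fully open) to 1 (shut). A call has 1 to 10 rows; each row is the pose to reach, as a shift and turn from the pose commanded when the call began, along the tool's axes at that moment; what a row does not reach only later rows make up. A row lasts 1/12 s, in which the tool goes at most 41.7 mm and 7.16 degrees, less where a joint would pass 70% of its speed; a pose out of reach is approached as far as the arm can. A call with a gripper value outside its range is refused whole. The fingers move at their own pace and stop on an object; "force" is the grip in N (left out, the last holds). Time passes only in rows, so rows that repeat a pose let the fingers close. It gives the time, the measured TCP pose, the force, the opening and the grip force at its end, in the units of the state.
- telemetry.get_state(): the state, without advancing time (a new reading comes with each control period).
- vision.read_camera(name): name is "scene" or "top" or "wrist"; returns a dict with "color" (400x640x3 uint8, blue, green, red), "K" (3x3 intrinsics, pixels), "D" ([k1, k2, p1, p2, k3] as OpenCV has them; the pictures are not rectified), "rvec" (rotation vector, rad) and "tvec" (3), from world to camera coordinates, as OpenCV has them; the wrist camera has in their place "T_tool_cam" (4x4, takes a point from camera to tool coordinates, whose origin is the TCP and whose axes are the flange's). Camera axes: x right, y down, z forward; pixel columns grow to the right and rows downward; lengths in m; the calibration is good to about 2 mm. A picture is of the moment at which its call begins: read the wrist's pose just before it. There is no depth.
- ctrl.sign_off(): hands the job in; it is judged then, once.
The state is a dict: "time": time; "qpos": joint angles; "dq": joint speeds; "joint_efforts": joint torques, N m; "eef_pos": TCP position; "tcp_rot": TCP orientation; "contact_force": force on the tool from outside, world axes, zero at the start; "wrist_torque": the same for the moment, N m; "opening": opening from 0.0 (shut) to 1.0 (fully open); "finger_force": force on a finger pad.
Only numpy, scipy, OpenCV 4.12 (cv2) and the standard library are available. Lean on these libraries where they do the work, as an engineer would, in place of code of your own. Each camera call takes 0.05 s, during which the arm holds its last target. There are 200 camera calls.

## Working session

There is one attempt and no reset: what is moved stays moved. The work goes in short steps, Python scripts to look and compute and a tool call to move; the robot and the scene stay as the last step left them, time stands still between calls to the robot, and variables do not carry over. Pictures are saved under pics/ and viewed, at most 10 in all, crops included, and the job is handed in when it is done.

Besides the shell and the picture viewer there is one more tool, called after "Call:" in YAML: its name, and indented under it one key for each argument. arm_command: Moves the arm, as the interface text tells. Its arguments: {"type":"object","properties":{"series":{"type":"array","items":{"type":"number"}},"force":{"type":"number"}},"required":["series"]}

```bash
mkdir -p pics; ls; python3 - <<'E'
from plant import telemetry, vision, ctrl
import cv2,numpy as np
s=telemetry.get_state();print({k:np.round(v,3).tolist() for k,v in s.items()})
for n in("top","scene"):
    c=vision.read_camera(n);cv2.imwrite(f"pics/{n}.png",c["color"]);np.save(n,c,allow_pickle=True)
    print(n,c["K"].tolist(),c["D"],c["rvec"],c["tvec"])
print(ctrl.grip_point_offset)
E
```

```text
pics
{'time': 0.0, 'qpos': [-1.443, 0.287, 1.578, 0.0, 1.279, -0.15], 'dq': [0.0, 0.0, -0.0, -0.0, 0.0, -0.001], 'joint_efforts': [-0.0, -40.598, -29.263, -0.0, 0.006, 0.0], 'eef_pos': [0.185, -0.648, 0.23], 'tcp_rot': [0.99, 0.138, 0.0, -0.001], 'contact_force': [-0.165, -0.467, -0.797], 'wrist_torque': [-0.021, -0.018, 0.053], 'finger_force': 0.0, 'opening': 1.001}
top [[365.29949263775853, 0.0, 316.58646807540543], [0.0, 365.29949263775853, 199.165874012285], [0.0, 0.0, 1.0]] [0.01936129 0.         0.         0.         0.        ] [ 2.1623629  -2.09956241  0.20013506] [-0.00942211  0.53621439  0.93020158]
scene [[459.1937496947794, 0.0, 310.51346701370426], [0.0, 459.1937496947794, 198.01479989862875], [0.0, 0.0, 1.0]] [-0.04494632  0.          0.          0.          0.        ] [ 1.56816825  2.264023   -0.66783316] [ 0.1919088  -0.40494831  1.53403584]
0.0187
```

View pics/top.png

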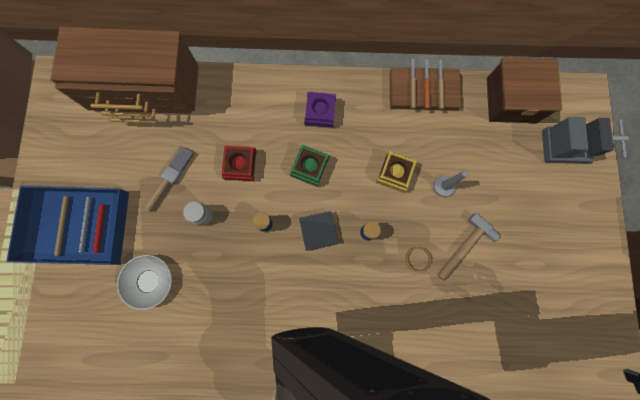

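View pics/scene.png

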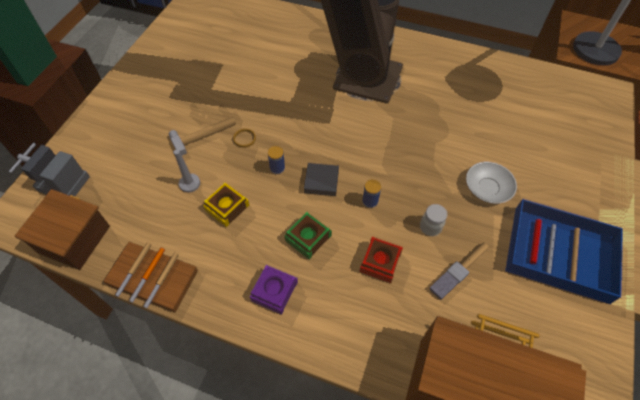

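Top view: the weights are at px (263,221) and (371,230). The nests are red (239,162), green (311,165) and yellow (398,171). The purple one at (320,109) is the decoy, so I exclude it by colour. Next is one enlarged crop to confirm.

```bash
cat > h.py <<'E'
import cv2,numpy as np
def ray(c,px,z):
    n=cv2.undistortPoints(np.array(px,float).reshape(-1,1,2),c["K"],c["D"]).reshape(-1,2)
    R=cv2.Rodrigues(np.array(c["rvec"],float))[0];t=np.array(c["tvec"],float).reshape(3)
    o=-R.T@t;d=np.c_[n,np.ones(len(n))]@R
    return o+d*((z-o[2])/d[:,2])[:,None]
E
python3 - <<'E'
from h import *
c=np.load("top.npy",allow_pickle=True).item();im=c["color"]
cv2.imwrite("pics/crop1.png",cv2.resize(im[90:250,215:425],None,fx=3.7,fy=3.7,interpolation=cv2.INTER_CUBIC))
for nm in("top","scene"):
    c=np.load(nm+".npy",allow_pickle=True).item();hsv=cv2.cvtColor(c["color"],cv2.COLOR_BGR2HSV)
    pts={"top":dict(red=(239,162),green=(311,165),yellow=(398,171),wA=(263,221),wB=(371,230)),"scene":dict(red=(381,258),green=(308,234),yellow=(225,203),wA=(372,186),wB=(276,153))}[nm]
    rng=dict(red=[(0,150,60),(8,255,255)],green=[(45,100,40),(85,255,255)],yellow=[(22,150,60),(32,255,255)],wA=[(12,120,90),(24,255,255)],wB=[(12,120,90),(24,255,255)])
    for k,p in pts.items():
        m=cv2.inRange(hsv,*[np.array(v) for v in rng[k]])
        w=np.zeros_like(m);r=11 if k[0]=="w" else 26;cv2.circle(w,p,r,255,-1);m&=w
        if k[0]=="w":
            ys,xs=np.nonzero(m);print(nm,k,len(xs),xs.mean(),ys.mean(),ray(c,[(xs.mean(),ys.mean())],.08).round(4))
        else:
            n,l,st,ce=cv2.connectedComponentsWithStats(m)
            print(nm,k,[(st[i].tolist(),ce[i].round(1).tolist(),ray(c,[ce[i]],.045)[0].round(3).tolist()) for i in range(1,n) if st[i][4]>15])
E
```

```text
top red [([222, 146, 34, 35, 455], [238.1, 165.8], [0.623, 0.223, 0.045]), ([232, 155, 15, 15, 161], [238.6, 162.1], [0.633, 0.222, 0.045])]
top green [([291, 145, 38, 41, 277], [308.5, 168.2], [0.622, 0.031, 0.045]), ([303, 158, 14, 13, 149], [309.5, 164.2], [0.633, 0.028, 0.045])]
top yellow [([392, 153, 23, 9, 42], [402.4, 157.1], [0.661, -0.226, 0.045]), ([381, 154, 10, 21, 46], [385.7, 164.0], [0.64, -0.18, 0.045]), ([407, 163, 9, 21, 43], [410.6, 172.8], [0.618, -0.248, 0.045]), ([390, 164, 14, 14, 132], [397.2, 170.3], [0.624, -0.211, 0.045]), ([377, 176, 30, 15, 159], [392.1, 183.4], [0.586, -0.197, 0.045])]
top wA 213 260.5680751173709 220.34272300469485 [[0.4711 0.1482 0.08  ]]
top wB 216 371.9537037037037 229.38425925925927 [[ 0.4564 -0.1371  0.08  ]]
scene red [([360, 237, 43, 45, 823], [379.8, 261.3], [0.654, 0.226, 0.045])]
scene green [([287, 212, 44, 39, 250], [308.4, 232.3], [0.64, 0.033, 0.045]), ([301, 227, 15, 12, 133], [307.5, 233.0], [0.643, 0.031, 0.045]), ([285, 235, 27, 23, 114], [298.6, 246.6], [0.687, 0.024, 0.045])]
scene yellow [([203, 183, 46, 44, 461], [222.9, 205.3], [0.644, -0.209, 0.045]), ([218, 197, 15, 11, 124], [224.9, 202.1], [0.633, -0.209, 0.045])]
scene wA 306 372.22222222222223 184.281045751634 [[0.4656 0.1461 0.08  ]]
scene wB 280 275.775 150.65714285714284 [[ 0.4503 -0.1361  0.08  ]]
```

View pics/crop1.png

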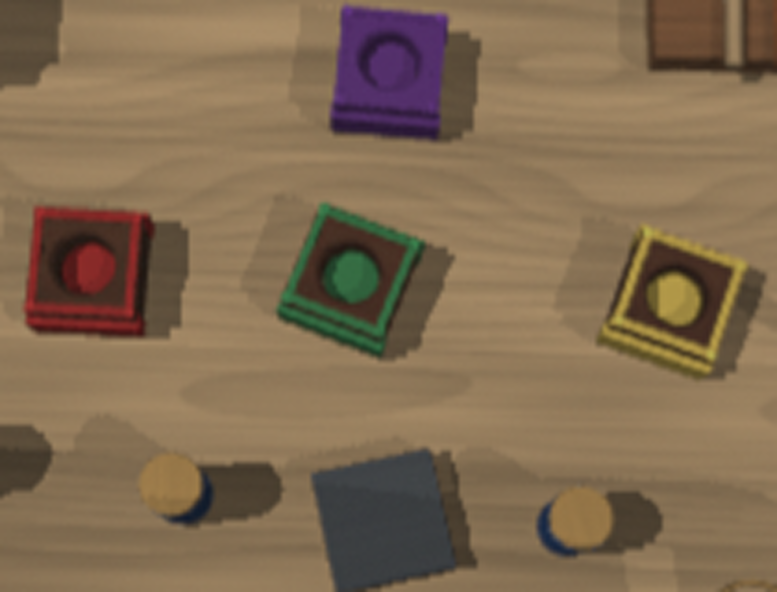

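The crop agrees: red (90,265), green (350,270) and yellow (675,290) nests, purple at the top as the decoy, and two identical brass-topped weights. First move is towards weight B.

Call:
arm_command:
  series: [39.8,-41.9,0,0,0,-74.1,0,39.8,-41.9,0,0,0,-74.1,0,39.8,-41.9,0,0,0,-74.1,0,39.8,-41.9,0,0,0,-74.1,0,39.8,-41.9,0,0,0,-74.1,0,39.8,-41.9,0,0,0,-74.1,0,39.8,-41.9,0,0,0,-74.1,0,39.8,-41.9,0,0,0,-74.1,0,39.8,-41.9,0,0,0,-74.1,0,39.8,-41.9,0,0,0,-74.1,0]
  force: 60

```text
time: 0.93
eef_pos: [0.3785, -0.2778, 0.231]
tcp_rot: [0.72, 0.694, 0.0, -0.0]
contact_force: [1.5, -0.8, -0.6]
opening: 1.0
finger_force: 0.0
```

```bash
cat >> h.py <<'E'
from scipy.spatial.transform import Rotation as Ro
from plant import telemetry, vision, ctrl
def go(x,y,z,yaw=np.pi/2):
    s=telemetry.get_state();R=Ro.from_quat(s["tcp_rot"])
    T=Ro.from_euler('z',yaw)*Ro.from_euler('x',np.pi)
    d=R.inv().apply(np.array([x,y,z])-s["eef_pos"])*100
    print("shift cm",d.round(2),"rot deg",np.degrees((R.inv()*T).as_rotvec()).round(2),"pos",np.round(s["eef_pos"],4),"t",round(s["time"],2),"F",np.round(s["contact_force"],2),"open",round(s["opening"],3))
def wrist(save=None):
    s=telemetry.get_state();c=vision.read_camera("wrist")
    T=np.eye(4);T[:3,:3]=Ro.from_quat(s["tcp_rot"]).as_matrix();T[:3,3]=s["eef_pos"]
    W=np.linalg.inv(T@np.array(c["T_tool_cam"]))
    c["rvec"]=cv2.Rodrigues(W[:3,:3])[0];c["tvec"]=W[:3,3]
    if save: cv2.imwrite(save,c["color"])
    return c
E
python3 - <<'E'
from h import *
go(.453,-.1365,.23)
print(telemetry.get_state()["qpos"])
c=wrist();print(np.array(c["T_tool_cam"]).round(3).tolist(),c["K"].round(1).tolist())
E
```

```text
shift cm [14.39  6.92  0.1 ] rot deg [-0.01 -0.02 -2.14] pos [ 0.3785 -0.2778  0.231 ] t 0.93 F [ 1.53 -0.76 -0.61] open 1.0
[-8.49759962e-01 -1.81120188e-01  2.06474467e+00  1.09569018e-04
  1.25830879e+00 -8.12437363e-01]
[[0.0, -0.951, -0.309, 0.08], [1.0, 0.0, -0.0, 0.0], [0.0, -0.309, 0.951, -0.143], [0.0, 0.0, 0.0, 1.0]] [[279.0, 0.0, 321.4], [0.0, 279.0, 195.0], [0.0, 0.0, 1.0]]
```

Call:
arm_command:
  series: [14.4,6.9,0,0,0,-2.1,0,14.4,6.9,0,0,0,-2.1,0,14.4,6.9,0,0,0,-2.1,0,14.4,6.9,0,0,0,-2.1,0,14.4,6.9,0,0,0,-2.1,0,14.4,6.9,0,0,0,-2.1,0]

```text
time: 1.48
eef_pos: [0.4536, -0.1375, 0.2309]
tcp_rot: [0.708, 0.706, -0.0, -0.0]
contact_force: [0.5, -0.7, 0.3]
opening: 0.997
finger_force: 0.0
```

```bash
python3 - <<'E'
from h import *
c=wrist("pics/w1.png");go(.453,-.1365,.23)
hsv=cv2.cvtColor(c["color"],cv2.COLOR_BGR2HSV)
m=cv2.inRange(hsv,(12,120,60),(24,255,255))
cs,_=cv2.findContours(m,cv2.RETR_EXTERNAL,cv2.CHAIN_APPROX_NONE)
for k in cs:
    if cv2.contourArea(k)>300:
        e=cv2.fitEllipse(k);print(cv2.contourArea(k),e,ray(c,[e[0]],.08))
E
```

```text
shift cm [ 0.21 -0.03  0.09] rot deg [-0.05  0.   -0.28] pos [ 0.4533 -0.1386  0.2309] t 1.53 F [ 0.98 -0.1   0.06] open 0.999
4079.0 ((610.948974609375, 334.01593017578125), (71.73487854003906, 103.48128509521484), 146.79867553710938) [[ 0.82878702 -0.34368311  0.08      ]]
2088.5 ((266.94903564453125, 322.56195068359375), (49.658626556396484, 86.17469024658203), 119.25938415527344) [[ 0.38248561 -0.32670947  0.08      ]]
3765.0 ((339.23248291015625, 302.570556640625), (72.87074279785156, 100.44974517822266), 100.70024871826172) [[ 0.47559113 -0.29590846  0.08      ]]
1643.0 ((277.1584167480469, 256.3417053222656), (44.52767562866211, 47.115718841552734), 91.2176513671875) [[ 0.40060338 -0.2297908   0.08      ]]
3071.0 ((611.1738891601562, 240.7547607421875), (64.71936798095703, 81.23531341552734), 4.090846061706543) [[ 0.78763755 -0.20938788  0.08      ]]
3687.0 ((458.4549865722656, 229.4298095703125), (64.4913558959961, 79.54037475585938), 60.47237014770508) [[ 0.61073334 -0.1950663   0.08      ]]
923.5 ((448.132080078125, 231.5667724609375), (78.90901184082031, 90.08642578125), 151.2687530517578) [[ 0.59930351 -0.19775223  0.08      ]]
1414.5 ((324.3760681152344, 184.40623474121094), (37.722381591796875, 51.703678131103516), 165.9546661376953) [[ 0.45673062 -0.14099097  0.08      ]]
305.0 ((343.37872314453125, 97.88542175292969), (17.23625373840332, 48.68231201171875), 76.047119140625) [[ 0.47551497 -0.05187197  0.08      ]]
1292.0 ((600.9987182617188, 96.6701889038086), (23.334171295166016, 79.17927551269531), 93.04328918457031) [[ 0.72822196 -0.05224852  0.08      ]]
885.5 ((461.17962646484375, 73.50194549560547), (23.04999351501465, 76.2259292602539), 115.72504425048828) [[ 0.58861655 -0.03020233  0.08      ]]
27899.5 ((70.2013168334961, 180.46218872070312), (158.6092071533203, 325.3399658203125), 165.0019989013672) [[ 0.18216573 -0.13604431  0.08      ]]
```

View pics/w1.png

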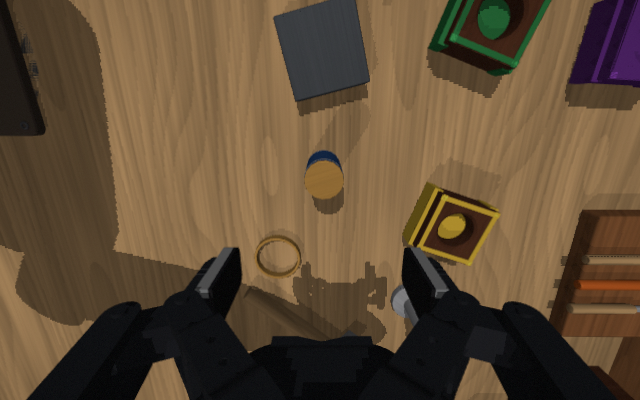

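The wrist view shows weight B's brass top at (324,180), with nothing between the fingers and it. I'm tightening the mask to refine its centre.

```bash
python3 - <<'E'
from h import *
c=wrist();im=c["color"]
print(cv2.cvtColor(im,cv2.COLOR_BGR2HSV)[180,[290,310,324,335,360]])
g=cv2.cvtColor(im,cv2.COLOR_BGR2HSV)[...,1]
m=cv2.inRange(cv2.cvtColor(im,cv2.COLOR_BGR2HSV),(10,150,100),(24,255,255));m[:,:290]=0;m[:,360:]=0;m[:140]=0;m[225:]=0
m=cv2.morphologyEx(m,cv2.MORPH_OPEN,np.ones((5,5)))
cs,_=cv2.findContours(m,cv2.RETR_EXTERNAL,cv2.CHAIN_APPROX_NONE)
for k in cs:
    if len(k)>20:
        e=cv2.fitEllipse(k);print(e,ray(c,[e[0]],.08))
        go(*ray(c,[e[0]],.08)[0][:2],.04)
E
```

```text
[[ 16 116 145]
 [ 17 162 145]
 [ 18 161 141]
 [ 18 165 141]
 [ 16 119 144]]
((324.02447509765625, 178.5558624267578), (37.36369323730469, 38.172569274902344), 84.95512390136719) [[ 0.45600498 -0.13554631  0.08      ]]
shift cm [ 0.38  0.31 19.1 ] rot deg [-0.04  0.01 -0.38] pos [ 0.4531 -0.1393  0.231 ] t 1.58 F [-0.2   0.01  0.9 ] open 1.0
```

Call:
arm_command:
  series: [0.3,0.3,10,0,0,-0.4,0,0.3,0.3,15,0,0,-0.4,0,0.3,0.3,15,0,0,-0.4,0,0.3,0.3,15,0,0,-0.4,0,0.3,0.3,15,0,0,-0.4,0,0.3,0.3,15,0,0,-0.4,0]

```text
time: 2.08
eef_pos: [0.455, -0.1368, 0.0803]
tcp_rot: [0.708, 0.706, -0.001, -0.002]
contact_force: [-0.4, 0.0, 1.2]
opening: 1.0
finger_force: 0.0
```

```bash
python3 - <<'E'
from h import *
for i in range(3): go(.456,-.136,.04)
c=wrist("pics/w2.png")
E
```

```text
shift cm [0.07 0.11 4.03] rot deg [-0.19 -0.1  -0.11] pos [ 0.455  -0.1368  0.0803] t 2.08 F [-0.44  0.02  1.17] open 1.0
shift cm [0.07 0.11 4.03] rot deg [-0.19 -0.1  -0.11] pos [ 0.455  -0.1368  0.0803] t 2.08 F [-0.44  0.02  1.17] open 1.0
shift cm [0.07 0.11 4.03] rot deg [-0.19 -0.1  -0.11] pos [ 0.455  -0.1368  0.0803] t 2.08 F [-0.44  0.02  1.17] open 1.0
```

View pics/w2.png

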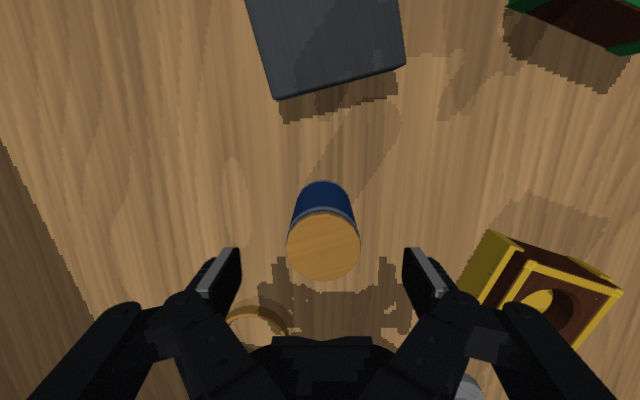

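The weight sits centred between the fingers at (323,245). I descend and close.

Call:
arm_command:
  series: [0.1,0.1,3,0,0,0,0,0.1,0.1,4,0,0,0,0,0.1,0.1,4,0,0,0,0,0.1,0.1,4,0,0,0,1,0.1,0.1,4,0,0,0,1,0.1,0.1,4,0,0,0,1,0.1,0.1,4,0,0,0,1,0.1,0.1,4,0,0,0,1,0.1,0.1,4,0,0,0,1,0.1,0.1,4,0,0,0,1]
  force: 70

```text
time: 2.97
eef_pos: [0.4578, -0.1355, 0.0431]
tcp_rot: [0.707, 0.708, -0.0, 0.0]
contact_force: [-2.6, -0.7, 7.0]
opening: 0.505
finger_force: 70.4
```

Call:
arm_command:
  series: [0,0,-2,0,0,0,1,0,0,-5,0,0,0,1,0,0,-8,0,0,0,1,0,0,-8,0,0,0,1,0,0,-8,0,0,0,1,0,0,-8,0,0,0,1,0,0,-8,0,0,0,1,0,0,-8,0,0,0,1,0,0,-8,0,0,0,1]

```text
time: 3.72
eef_pos: [0.4564, -0.1345, 0.1197]
tcp_rot: [0.707, 0.707, -0.0, -0.002]
contact_force: [0.1, -0.3, -3.1]
opening: 0.504
finger_force: 72.5
```

```bash
python3 - <<'E'
from h import *
F=[]
for i in range(8):
    c=wrist("pics/w3.png" if i==7 else None);F.append(telemetry.get_state()["contact_force"][2])
print(np.round(F,2),np.mean(F),np.mean(F)/-9.81); go(.62,-.21,.16)
print(telemetry.get_state()["joint_efforts"])
m=cv2.inRange(cv2.cvtColor(c["color"],cv2.COLOR_BGR2HSV),(10,130,80),(24,255,255));m[:230]=0;m[:,:230]=0;m[:,410:]=0
m=cv2.morphologyEx(m,cv2.MORPH_OPEN,np.ones((9,9)))
z=telemetry.get_state()["eef_pos"][2]-.043+.08
for k in cv2.findContours(m,cv2.RETR_EXTERNAL,cv2.CHAIN_APPROX_NONE)[0]:
    if len(k)>60: e=cv2.fitEllipse(k);print(e,ray(c,[e[0]],z)-telemetry.get_state()["eef_pos"])
E
```

```text
[-2.95 -2.18 -2.68 -1.95 -3.52 -2.53 -3.41 -2.75] -2.747168654081592 0.28003757941708374
shift cm [-7.51 16.25 -3.87] rot deg [-0.   -0.    0.04] pos [ 0.4574 -0.135   0.1213] t 4.12 F [-0.46  0.07 -2.75] open 0.504
[-2.42499176e-03 -2.60385078e+01 -2.73615432e+01 -3.88695960e-03
  9.11484276e-04  1.71358727e-05]
((322.6965026855469, 288.5225524902344), (85.7448959350586, 91.3643798828125), 89.49485778808594) [[0.00059888 0.00156612 0.037     ]]
```

View pics/w3.png

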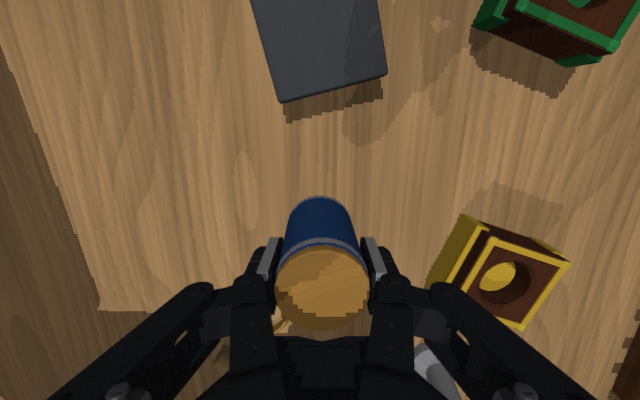

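Held weight reads about 0.28 kg, so it's aluminium-cored and goes to yellow. It hangs at (323,288) between the pads. I go up and look at the yellow nest from above.

Call:
arm_command:
  series: [0,0,-4,0,0,0,1,0,2,-8,0,0,0,1,-5,5,-12,0,0,0,1,-8,8,-13,0,0,0,1,-11,11,-13,0,0,0,1,-13,14,-13,0,0,0,1,-14,16.8,-13,0,0,0,1,-14,16.8,-13,0,0,0,1,-14,16.8,-13,0,0,0,1,-14,16.8,-13,0,0,0,1]

```text
time: 4.95
eef_pos: [0.6253, -0.2749, 0.25]
tcp_rot: [0.707, 0.707, -0.0, -0.001]
contact_force: [-0.7, 0.4, -3.4]
opening: 0.505
finger_force: 73.8
```

```bash
cat >> h.py <<'E'
RNG=dict(red=[(0,140,50),(8,255,255)],green=[(45,100,40),(85,255,255)],yellow=[(22,140,60),(34,255,255)])
def nest(c,col,guess,rmax=.058):
    """mouth centre: dark-wood quad inside the coloured rim; also outer hull corners"""
    m=cv2.inRange(cv2.cvtColor(c["color"],cv2.COLOR_BGR2HSV),*[np.array(v) for v in RNG[col]])
    cs,h=cv2.findContours(cv2.morphologyEx(m,cv2.MORPH_CLOSE,np.ones((3,3))),cv2.RETR_CCOMP,cv2.CHAIN_APPROX_NONE)
    for i,k in enumerate(cs):
        if h[0][i][3]>=0 and cv2.contourArea(k)>300:   # a hole in the rim
            P=ray(c,k.reshape(-1,2),.045)[:,:2].astype(np.float32)
            r=cv2.minAreaRect(P);print(col,"inner quad",np.round(r[0],4),np.round(r[1],4),round(r[2],1))
    k=max(cs,key=cv2.contourArea)
    return m
E
python3 - <<'E'
from h import *
F=[]
for i in range(2):
    c=wrist("pics/w4.png");F.append(telemetry.get_state()["contact_force"][2]);nest(c,"yellow",None)
print(F);go(.624,-.211,.16)
for n in("top","scene"):
    c=np.load(n+".npy",allow_pickle=True).item();print(n)
    for k in RNG: nest(c,k,None)
E
```

```text
yellow inner quad [ 0.6273 -0.2136] [0.0688 0.0687] 70.9
yellow inner quad [ 0.6272 -0.2136] [0.069  0.0688] 70.9
[np.float64(-3.27012329638148), np.float64(-2.635281680549258)]
shift cm [ 6.31 -0.05  9.09] rot deg [-0.08 -0.05  0.06] pos [ 0.6247 -0.2741  0.2509] t 5.05 F [-0.46  0.03 -2.64] open 0.503
top
red inner quad [0.6377 0.2265] [0.065  0.0699] 1.9
green inner quad [0.6381 0.0293] [0.0722 0.073 ] 70.0
yellow inner quad [ 0.6277 -0.2134] [0.0708 0.0717] 71.1
scene
red inner quad [0.6345 0.2255] [0.066  0.0662] 88.9
green inner quad [0.6347 0.0287] [0.0695 0.0702] 70.0
yellow inner quad [ 0.6243 -0.2153] [0.0682 0.0684] 71.0
```

View pics/w4.png

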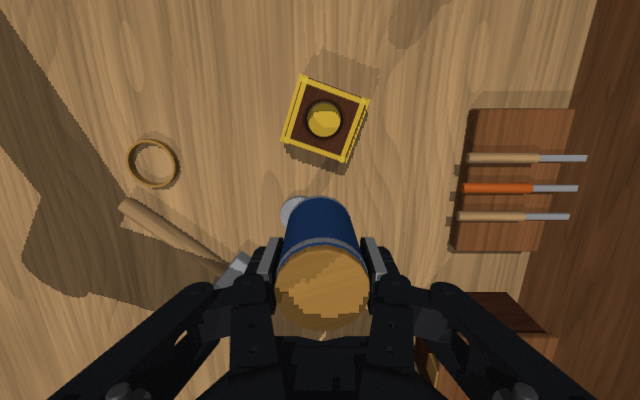

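The yellow nest is cleanly visible at (325,120), and the wrist and top fixes agree within 1 mm. I go above it.

Call:
arm_command:
  series: [5.9,0.2,2,0,0,0,1,5.9,0.2,5,0,0,0,1,5.9,0.2,9,0,0,0,1,5.9,0.2,13,0,0,0,1,5.9,0.2,13,0,0,0,1,5.9,0.2,13,0,0,0,1,5.9,0.2,13,0,0,0,1]

```text
time: 5.63
eef_pos: [0.6285, -0.2165, 0.1244]
tcp_rot: [0.707, 0.707, 0.001, 0.002]
contact_force: [0.7, 0.0, -2.9]
opening: 0.501
finger_force: 73.7
```

```bash
cat >> h.py <<'E'
def avg(x,y,z,n=4):
    P=[];F=[]
    for i in range(n):
        c=vision.read_camera("wrist");s=telemetry.get_state();P.append(s["eef_pos"]);F.append(s["contact_force"])
    p=np.mean(P,0);print("mean",p.round(4),"F",np.mean(F,0).round(2),"world delta mm",((np.array([x,y,z])-p)*1e3).round(1));go(x,y,z)
def top_held(c,zt):
    m=cv2.inRange(cv2.cvtColor(c["color"],cv2.COLOR_BGR2HSV),(10,130,80),(24,255,255));m[:230]=0;m[:,:230]=0;m[:,410:]=0
    m=cv2.morphologyEx(m,cv2.MORPH_OPEN,np.ones((9,9)))
    for k in cv2.findContours(m,cv2.RETR_EXTERNAL,cv2.CHAIN_APPROX_NONE)[0]:
        if len(k)>60: e=cv2.fitEllipse(k);print("held top",np.round(e[0],1),ray(c,[e[0]],zt))
E
python3 - <<'E'
from h import *
avg(.6266,-.2151,.12)
E
```

```text
mean [ 0.6295 -0.2172  0.1258] F [-0.11 -0.07 -2.51] world delta mm [-2.9  2.1 -5.8]
shift cm [ 0.2  -0.27  0.53] rot deg [0.32 0.17 0.01] pos [ 0.6292 -0.2171  0.1254] t 5.83 F [ 0.03 -0.2  -2.22] open 0.503
```

Call:
arm_command:
  series: [0.2,-0.3,1,0,0,0,1,0.2,-0.3,2.5,0,0,0,1,0.2,-0.3,2.5,0,0,0,1,0.2,-0.3,2.5,0,0,0,1]

```text
time: 6.17
eef_pos: [0.6227, -0.213, 0.0935]
tcp_rot: [0.707, 0.707, -0.001, -0.002]
contact_force: [1.2, -0.4, -3.3]
opening: 0.501
finger_force: 73.7
```

```bash
python3 - <<'E'
from h import *
avg(.6266,-.2151,.09)
E
```

```text
mean [ 0.6243 -0.2138  0.0958] F [-0.13  0.04 -2.9 ] world delta mm [ 2.3 -1.3 -5.8]
shift cm [-0.1   0.18  0.66] rot deg [0.03 0.02 0.04] pos [ 0.6248 -0.2141  0.0966] t 6.37 F [-0.11  0.04 -3.19] open 0.502
```

Call:
arm_command:
  series: [-0.1,0.2,0,0,0,0,1,-0.1,0.2,0,0,0,0,1,-0.1,0.2,0,0,0,0,1,-0.1,0.2,0,0,0,0,1,-0.1,0.2,0,0,0,0,1,-0.1,0.2,0,0,0,0,1]

```text
time: 6.87
eef_pos: [0.6264, -0.2149, 0.0964]
tcp_rot: [0.707, 0.707, 0.0, 0.0]
contact_force: [-0.2, -0.4, -3.4]
opening: 0.503
finger_force: 73.8
```

```bash
python3 - <<'E'
from h import *
avg(.6266,-.2151,.09,8)
E
```

```text
mean [ 0.6264 -0.2149  0.0963] F [ 0.18  0.09 -3.15] world delta mm [ 0.2 -0.2 -6.3]
shift cm [-0.02  0.02  0.63] rot deg [-0.    0.    0.04] pos [ 0.6264 -0.2149  0.0963] t 7.27 F [ 0.1  -0.09 -2.99] open 0.503
```

Call:
arm_command:
  series: [0,0,0.3,0,0,0,1,0,0,0.6,0,0,0,1,0,0,0.8,0,0,0,1,0,0,1.0,0,0,0,1,0,0,1.2,0,0,0,1,0,0,1.2,0,0,0,1,0,0,1.2,0,0,0,1]

```text
time: 7.85
eef_pos: [0.6267, -0.2147, 0.0842]
tcp_rot: [0.707, 0.707, 0.0, 0.0]
contact_force: [0.8, 1.0, -2.9]
opening: 0.504
finger_force: 73.8
```

Inside the mouth, with almost no side force. I continue towards the seat.

Call:
arm_command:
  series: [0,0,0.3,0,0,0,1,0,0,0.6,0,0,0,1,0,0,0.9,0,0,0,1,0,0,1.1,0,0,0,1,0,0,1.2,0,0,0,1,0,0,1.2,0,0,0,1,0,0,1.2,0,0,0,1]

```text
time: 8.43
eef_pos: [0.6278, -0.214, 0.0728]
tcp_rot: [0.707, 0.707, 0.002, 0.001]
contact_force: [2.7, 5.7, 1.2]
opening: 0.502
finger_force: 74.1
```

Call:
arm_command:
  series: [0.1,0.1,0,0,0,0,1,0.1,0.1,0,0,0,0,1,0.1,0.1,0.2,0,0,0,1,0.1,0.1,0.4,0,0,0,1,0.1,0.1,0.5,0,0,0,1,0.1,0.1,0.5,0,0,0,1,0.1,0.1,0.5,0,0,0,1]

```text
time: 9.02
eef_pos: [0.6279, -0.2139, 0.068]
tcp_rot: [0.707, 0.707, 0.0, 0.0]
contact_force: [1.8, 4.6, 3.4]
opening: 0.506
finger_force: 74.1
```

Call:
arm_command:
  series: [0.1,0,0,0,0,0,1,0.1,0,0.2,0,0,0,1,0.1,0,0.3,0,0,0,1,0.1,0,0.4,0,0,0,1,0.1,0,0.5,0,0,0,1,0.1,0,0.5,0,0,0,1]

```text
time: 9.52
eef_pos: [0.6279, -0.2137, 0.0642]
tcp_rot: [0.707, 0.707, -0.0, 0.001]
contact_force: [-0.7, 3.0, 7.8]
opening: 0.5
finger_force: 74.8
```

Call:
arm_command:
  series: [0.1,0,0.1,0,0,0,1,0.1,0,0.2,0,0,0,1,0.1,0,0.3,0,0,0,1,0.1,0,0.4,0,0,0,1,0.1,0,0.5,0,0,0,1,0.1,0,0.5,0,0,0,1]

```text
time: 10.02
eef_pos: [0.6279, -0.2134, 0.0591]
tcp_rot: [0.707, 0.708, -0.001, 0.001]
contact_force: [-0.1, 1.0, 7.8]
opening: 0.504
finger_force: 74.7
```

Call:
arm_command:
  series: [0,0,0.1,0,0,0,1,0,0,0.2,0,0,0,1,0,0,0.3,0,0,0,1,0,0,0.3,0,0,0,1,0,0,0.3,0,0,0,1]

```text
time: 10.43
eef_pos: [0.6279, -0.2135, 0.0561]
tcp_rot: [0.707, 0.707, -0.001, 0.001]
contact_force: [-0.5, 2.2, 6.6]
opening: 0.501
finger_force: 74.7
```

Call:
arm_command:
  series: [0,0,0.1,0,0,0,1,0,0,0.1,0,0,0,1,0,0,0.15,0,0,0,1,0,0,0.15,0,0,0,1]

```text
time: 10.77
eef_pos: [0.628, -0.2134, 0.055]
tcp_rot: [0.707, 0.708, -0.001, 0.001]
contact_force: [-1.4, 2.1, 9.5]
opening: 0.505
finger_force: 74.9
```

Call:
arm_command:
  series: [0,0,0.05,0,0,0,1,0,0,0.1,0,0,0,1,0,0,0.1,0,0,0,1,0,0,0.1,0,0,0,1]

```text
time: 11.1
eef_pos: [0.628, -0.2136, 0.055]
tcp_rot: [0.707, 0.708, -0.001, 0.001]
contact_force: [-2.6, 1.9, 13.7]
opening: 0.501
finger_force: 75.3
```

Call:
arm_command:
  series: [0,0,0.05,0,0,0,1,0,0,0.1,0,0,0,1,0,0,0.1,0,0,0,1]

```text
time: 11.35
eef_pos: [0.628, -0.2136, 0.0549]
tcp_rot: [0.707, 0.708, -0.001, 0.001]
contact_force: [-5.0, 2.7, 15.5]
opening: 0.507
finger_force: 75.6
```

Bottomed: height stopped at 0.055 while the force kept rising. I relax, release and rise.

Call:
arm_command:
  series: [0,0,-0.3,0,0,0,1,0,0,-0.3,0,0,0,0,0,0,-0.3,0,0,0,0,0,0,-0.3,0,0,0,0,0,0,-0.3,0,0,0,0,0,0,-0.3,0,0,0,0,0,0,-3,0,0,0,0,0,0,-7,0,0,0,0,0,0,-11,0,0,0,0,0,0,-15,0,0,0,0]

```text
time: 12.18
eef_pos: [0.6268, -0.2117, 0.2015]
tcp_rot: [0.707, 0.707, -0.0, -0.001]
contact_force: [1.9, 0.1, 0.7]
opening: 0.998
finger_force: 0.0
```

```bash
python3 - <<'E'
from h import *
c=vision.read_camera("scene");cv2.imwrite("pics/s2.png",cv2.resize(c["color"][120:300,150:450],None,fx=2.6,fy=2.6,interpolation=cv2.INTER_CUBIC))
np.save("scene2",c,allow_pickle=True)
avg(.469,.147,.20)
E
```

```text
mean [ 0.6292 -0.2129  0.2052] F [0.   0.04 0.13] world delta mm [-160.2  359.9   -5.2]
shift cm [ 35.89 -15.78   0.05] rot deg [-0.04 -0.01  0.04] pos [ 0.6271 -0.2118  0.2003] t 12.43 F [-0.46  0.16 -1.11] open 1.0
```

View pics/s2.png

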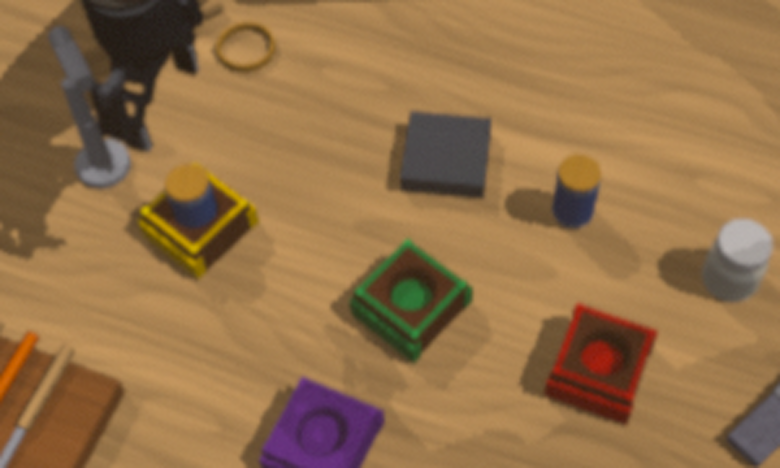

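The weight stands upright in the yellow nest at (190,190), well down. Next is weight A.

Call:
arm_command:
  series: [36.1,-15.7,0,0,0,0,0,36.1,-15.7,0,0,0,0,0,36.1,-15.7,0,0,0,0,0,36.1,-15.7,0,0,0,0,0,36.1,-15.7,0,0,0,0,0,36.1,-15.7,0,0,0,0,0,36.1,-15.7,0,0,0,0,0,36.1,-15.7,0,0,0,0,0,36.1,-15.7,0,0,0,0,0,36.1,-15.7,0,0,0,0,0]

```text
time: 13.27
eef_pos: [0.4663, 0.1521, 0.1978]
tcp_rot: [0.706, 0.708, -0.002, -0.002]
contact_force: [-0.2, -0.1, -0.1]
opening: 0.997
finger_force: 0.0
```

Call:
arm_command:
  series: [0,0,0,0,0,0,0,0,0,0,0,0,0,0,0,0,0,0,0,0,0,0,0,0,0,0,0,0]

```text
time: 13.6
eef_pos: [0.4704, 0.1479, 0.1999]
tcp_rot: [0.707, 0.707, -0.001, -0.0]
contact_force: [-0.2, -0.1, -0.1]
opening: 0.999
finger_force: 0.0
```

```bash
python3 - <<'E'
from h import *
c=wrist()
m=cv2.inRange(cv2.cvtColor(c["color"],cv2.COLOR_BGR2HSV),(10,140,80),(24,255,255));m[:100]=0;m[260:]=0;m[:,240:400]&=255;m[:,:250]=0;m[:,390:]=0
m=cv2.morphologyEx(m,cv2.MORPH_OPEN,np.ones((7,7)))
for k in cv2.findContours(m,cv2.RETR_EXTERNAL,cv2.CHAIN_APPROX_NONE)[0]:
    if len(k)>40: e=cv2.fitEllipse(k);print(e,ray(c,[e[0]],.08))
for k in("red","green"): nest(c,k,None)
avg(.471,.149,.04,4)
E
```

```text
((322.22821044921875, 188.33218383789062), (41.52806854248047, 42.56002426147461), 90.00738525390625) [[0.47099371 0.1491251  0.08      ]]
red inner quad [0.6375 0.2262] [0.0666 0.0659] 88.5
red inner quad [0.5948 0.2272] [0.0775 0.0069] 88.8
mean [0.4706 0.148  0.2006] F [ 0.04 -0.33 -0.03] world delta mm [   0.4    1.  -160.6]
shift cm [ 0.08  0.04 16.08] rot deg [-0.01  0.   -0.05] pos [0.4706 0.1483 0.2008] t 13.85 F [0.76 0.42 0.4 ] open 0.996
```

Call:
arm_command:
  series: [0.1,0,4,0,0,0,0,0.1,0,8,0,0,0,0,0.1,0,11,0,0,0,0,0.1,0,14,0,0,0,0,0.1,0,16,0,0,0,0,0.1,0,16,0,0,0,0,0.1,0,16,0,0,0,0,0.1,0,16,0,0,0,0]

```text
time: 14.52
eef_pos: [0.4716, 0.1499, 0.0423]
tcp_rot: [0.707, 0.707, 0.001, 0.001]
contact_force: [1.3, 0.0, 0.3]
opening: 1.004
finger_force: 0.0
```

Call:
arm_command:
  series: [0,0,0,0,0,0,1,0,0,0,0,0,0,1,0,0,0,0,0,0,1,0,0,0,0,0,0,1,0,0,0,0,0,0,1,0,0,0,0,0,0,1,0,0,0,0,0,0,1]

```text
time: 15.1
eef_pos: [0.4713, 0.1502, 0.0424]
tcp_rot: [0.707, 0.707, 0.001, 0.001]
contact_force: [-1.9, -0.2, 6.1]
opening: 0.502
finger_force: 72.8
```

Call:
arm_command:
  series: [0,0,-3,0,0,0,1,0,0,-6,0,0,0,1,0,0,-8,0,0,0,1,0,0,-8,0,0,0,1,0,0,-8,0,0,0,1,0,0,-8,0,0,0,1,0,0,-8,0,0,0,1]

```text
time: 15.68
eef_pos: [0.468, 0.1497, 0.1179]
tcp_rot: [0.707, 0.707, -0.002, -0.002]
contact_force: [0.6, 0.4, -5.8]
opening: 0.506
finger_force: 74.3
```

```bash
python3 - <<'E'
from h import *
avg(.6372,.1602,.20,10)
c=wrist();top_held(c,telemetry.get_state()["eef_pos"][2]+.037)
E
```

```text
mean [0.4695 0.1499 0.1197] F [ 0.06 -0.13 -5.2 ] world delta mm [167.7  10.3  80.3]
shift cm [ 1.01 16.69 -7.92] rot deg [-0.   -0.    0.03] pos [0.4703 0.15   0.1208] t 16.18 F [ 0.24  0.22 -4.81] open 0.498
held top [322.1 290. ] [[0.47061538 0.15074857 0.15784319]]
```

It reads 5.2 N, about 0.53 kg, so steel-cored and red. I move over the red nest.

Call:
arm_command:
  series: [0,2,-3,0,0,0,1,2,5,-4,0,0,0,1,4,8,-4,0,0,0,1,6,12,-4,0,0,0,1,7.6,15,-3,0,0,0,1,7.6,16.8,-1,0,0,0,1,7.6,16.8,1,0,0,0,1,7.6,16.8,1.5,0,0,0,1,7.6,16.8,1.5,0,0,0,1,7.6,16.8,1.5,0,0,0,1]

```text
time: 17.07
eef_pos: [0.6375, 0.226, 0.1055]
tcp_rot: [0.707, 0.707, -0.001, -0.0]
contact_force: [0.4, 0.5, -4.4]
opening: 0.503
finger_force: 74.9
```

Call:
arm_command:
  series: [0,0,0,0,0,0,1,0,0,0,0,0,0,1,0,0,0,0,0,0,1,0,0,0,0,0,0,1,0,0,0,0,0,0,1]

```text
time: 17.48
eef_pos: [0.6384, 0.2262, 0.1067]
tcp_rot: [0.707, 0.707, 0.001, 0.0]
contact_force: [-0.4, 0.2, -6.3]
opening: 0.499
finger_force: 74.9
```

```bash
python3 - <<'E'
from h import *
avg(.638,.2265,.095,6)
E
```

```text
mean [0.6382 0.2261 0.106 ] F [ 0.36 -0.26 -5.43] world delta mm [ -0.2   0.4 -11. ]
shift cm [ 0.04 -0.01  1.07] rot deg [-0.01  0.    0.04] pos [0.6381 0.2261 0.1057] t 17.78 F [ 0.8  -0.76 -5.79] open 0.504
```

Call:
arm_command:
  series: [0,0,0.4,0,0,0,1,0,0,0.8,0,0,0,1,0,0,1.2,0,0,0,1,0,0,1.5,0,0,0,1,0,0,1.8,0,0,0,1,0,0,2.1,0,0,0,1,0,0,2.1,0,0,0,1,0,0,2.1,0,0,0,1]

```text
time: 18.45
eef_pos: [0.638, 0.2261, 0.0845]
tcp_rot: [0.707, 0.707, -0.0, -0.0]
contact_force: [0.9, 0.9, -4.9]
opening: 0.503
finger_force: 75.0
```

Call:
arm_command:
  series: [0,0,0.3,0,0,0,1,0,0,0.6,0,0,0,1,0,0,0.9,0,0,0,1,0,0,1.1,0,0,0,1,0,0,1.2,0,0,0,1,0,0,1.2,0,0,0,1,0,0,1.2,0,0,0,1]

```text
time: 19.03
eef_pos: [0.6377, 0.2267, 0.0726]
tcp_rot: [0.707, 0.707, 0.0, -0.001]
contact_force: [-2.1, 2.6, -2.4]
opening: 0.504
finger_force: 75.3
```

Call:
arm_command:
  series: [0.1,0,0.2,0,0,0,1,0.1,0,0.4,0,0,0,1,0.1,0,0.5,0,0,0,1,0.1,0,0.6,0,0,0,1,0.1,0,0.6,0,0,0,1,0.1,0,0.6,0,0,0,1]

```text
time: 19.53
eef_pos: [0.6378, 0.227, 0.0661]
tcp_rot: [0.707, 0.707, -0.0, -0.0]
contact_force: [-2.1, 1.5, -5.9]
opening: 0.498
finger_force: 75.3
```

Call:
arm_command:
  series: [0,-0.1,0.1,0,0,0,1,0,-0.1,0.2,0,0,0,1,0,-0.1,0.3,0,0,0,1,0,-0.1,0.4,0,0,0,1,0,-0.1,0.5,0,0,0,1,0,-0.1,0.5,0,0,0,1]

```text
time: 20.03
eef_pos: [0.6377, 0.2271, 0.0642]
tcp_rot: [0.707, 0.707, 0.0, 0.0]
contact_force: [-5.3, 0.1, 5.7]
opening: 0.507
finger_force: 76.3
```

Call:
arm_command:
  series: [0,0,0.1,0,0,0,1,0,0,0.2,0,0,0,1,0,0,0.3,0,0,0,1,0,0,0.4,0,0,0,1,0,0,0.5,0,0,0,1,0,0,0.5,0,0,0,1]

```text
time: 20.53
eef_pos: [0.6377, 0.2271, 0.0593]
tcp_rot: [0.707, 0.707, 0.0, 0.0]
contact_force: [-5.1, 0.3, 5.3]
opening: 0.502
finger_force: 76.4
```

Call:
arm_command:
  series: [0,0,0.1,0,0,0,1,0,0,0.2,0,0,0,1,0,0,0.3,0,0,0,1,0,0,0.35,0,0,0,1,0,0,0.35,0,0,0,1]

```text
time: 20.95
eef_pos: [0.6377, 0.2271, 0.0559]
tcp_rot: [0.707, 0.707, 0.0, 0.0]
contact_force: [-6.2, 0.3, 6.3]
opening: 0.504
finger_force: 76.4
```

Call:
arm_command:
  series: [0,0,0.1,0,0,0,1,0,0,0.15,0,0,0,1,0,0,0.2,0,0,0,1,0,0,0.2,0,0,0,1]

```text
time: 21.28
eef_pos: [0.6377, 0.2271, 0.0544]
tcp_rot: [0.707, 0.707, -0.0, 0.0]
contact_force: [-6.8, -0.2, 8.1]
opening: 0.504
finger_force: 76.7
```

Call:
arm_command:
  series: [0,0,0.05,0,0,0,1,0,0,0.1,0,0,0,1,0,0,0.1,0,0,0,1,0,0,0.1,0,0,0,1]

```text
time: 21.62
eef_pos: [0.6378, 0.2272, 0.0544]
tcp_rot: [0.707, 0.707, -0.0, 0.0]
contact_force: [-9.0, -0.9, 10.5]
opening: 0.502
finger_force: 77.0
```

Call:
arm_command:
  series: [0,0,0.1,0,0,0,1,0,0,0.1,0,0,0,1,0,0,0.1,0,0,0,1]

```text
time: 21.87
eef_pos: [0.6378, 0.2272, 0.0544]
tcp_rot: [0.707, 0.707, -0.0, 0.0]
contact_force: [-11.0, -0.8, 14.9]
opening: 0.498
finger_force: 77.5
```

Bottomed. I relax, release and rise.

Call:
arm_command:
  series: [0,0,-0.3,0,0,0,1,0,0,-0.3,0,0,0,0,0,0,-0.3,0,0,0,0,0,0,-0.3,0,0,0,0,0,0,-0.3,0,0,0,0,0,0,-0.3,0,0,0,0,0,0,-3,0,0,0,0,0,0,-7,0,0,0,0,0,0,-11,0,0,0,0,0,0,-15,0,0,0,0]

```text
time: 22.7
eef_pos: [0.637, 0.2269, 0.2003]
tcp_rot: [0.707, 0.707, -0.0, -0.0]
contact_force: [1.0, 1.3, 0.1]
opening: 0.998
finger_force: 0.0
```

Call:
arm_command:
  series: [-10,-8,0,0,0,0,0,-10,-8,0,0,0,0,0,-10,-8,0,0,0,0,0,-10,-8,0,0,0,0,0,-10,-8,0,0,0,0,0,-10,-8,0,0,0,0,0,-10,-8,0,0,0,0,0,-10,-8,0,0,0,0,0]

```text
time: 23.37
eef_pos: [0.5583, 0.1278, 0.1997]
tcp_rot: [0.707, 0.708, 0.0, 0.0]
contact_force: [0.5, -0.0, 1.0]
opening: 1.002
finger_force: 0.0
```

```bash
python3 - <<'E'
from h import *
c=vision.read_camera("scene");cv2.imwrite("pics/s3.png",cv2.resize(c["color"][120:320,150:450],None,fx=2.6,fy=2.6,interpolation=cv2.INTER_CUBIC))
hsv=cv2.cvtColor(c["color"],cv2.COLOR_BGR2HSV)
m=cv2.inRange(hsv,(12,120,90),(21,255,255));m=cv2.morphologyEx(m,cv2.MORPH_OPEN,np.ones((7,7)))
for b in [(195,170,60,60),(345,215,70,60)]:
    x,y,w,h=b;ys,xs=np.nonzero(m[y:y+h,x:x+w]);p=(xs.mean()+x,ys.mean()+y)
    print(len(xs),p,ray(c,[p],.092))
E
```

```text
2424 (np.float64(224.18894389438944), np.float64(196.74298679867988)) [[ 0.64237949 -0.19712321  0.092     ]]
3258 (np.float64(379.5006138735421), np.float64(240.00306936771025)) [[0.62319668 0.21041721 0.092     ]]
```

View pics/s3.png

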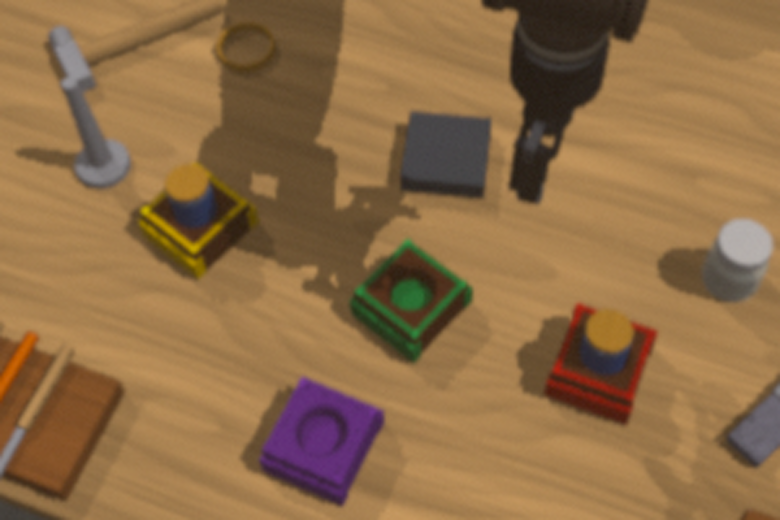

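Weights are upright and home in yellow (190,190) and red (607,340). The green nest is untouched, the bystanders are as they were, and the gripper is clear. Handing in.

```bash
python3 -c "
from plant import ctrl
print(ctrl.sign_off())"
```

```text
the job is handed in; nothing more can be done
None
```

The aluminium-cored weight (felt about 0.29 kg) is home in the yellow nest and the steel-cored one (about 0.53 kg) is home in the red; both were released, green was left untouched, and the job was handed in at about 23 s.

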